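# Tip the clay sugar bar out of its dock and lay it in the tin

## Robot

A 7-joint arm with a two-finger parallel gripper is mounted at the origin on the work surface. World frame = base frame: x ahead of the robot, y to its left, z up, the work surface at z = 0. Lengths are in m, angles in rad, forces in N, time in s.
With the tool pointing down it reaches from about 0.35 to 0.9 m from the base axis. Payload 7.2 kg.
Tool frame: the origin (TCP) lies midway between the tips of the shut fingers; the grasp point (between the pads) lies 19 mm behind it; z points along the fingers, x is the direction in which the jaws open and shut, and the axes are right-handed (so a half turn about z gives the same grasp; the last joint's range is limited). The gripper opens to 85 mm and grips with 20 to 120 N. Pads are 22 mm wide; open, the fingers measure 114 mm over their backs; the gripper's body (76 mm by 85 mm) begins 54 mm behind the grasp point. The pads swing forward as they close: fully open they stand 13 mm farther back than shut.
Start: joints at [1.144, 0.411, -0.013, 1.596, 0.006, 1.134, -0.082], TCP at [0.219, -0.585, 0.231] pointing down, gripper open.
Joint ranges: [-2.95, 2.95], [-0.29, 1.99], [-1.47, 1.44], [0.14, 2.54], [-1.03, 4.17], [0.13, 1.85], [-2.86, 2.86]. Speed limits (rad/s): [2.39, 2.39, 3.01, 3.01, 3.14, 3.14, 3.14].

## Interface

Orientations are given as a rotation vector (axis times angle).
In Python, from workcell import * gives the robot as it stands. The module is installed in compiled form; this text tells all that it offers.
- The arm moves only by the tool send_rows, never from a script. Its argument "increments" is a list that holds one entry, the list of rows, each a list of 4 numbers: the shift along the tool's x, y, z in mm, then the turn about the tool's z in rad. A call has 1 to 8 rows; each row shifts and turns the pose as measured when the row begins, along the tool's axes as they then stand; what a row does not reach is not made up. A row lasts 1/10 s, in which the tool goes at most 50 mm and 8.59 degrees, less where a joint would pass 70% of its speed; a pose out of reach is approached as far as the arm can. A call with a gripper value outside its range is refused whole. "fingers" is the gripper command: -1 is fully open, 1 is shut, values between are in proportion, set as the call begins (left out, the last holds). The fingers move at their own pace and stop on an object; the grip force is fixed at half the most. Time passes only in rows, so rows that do not move let the fingers close. It gives the time, the measured TCP pose, the force and the opening at its end, in the units of the state.
- get_obs(): the state, without advancing time (a new reading comes with each control period).
- snapshot(name): name is "side" or "top" or "wrist"; returns the picture (420x560x3 uint8, red, green, blue); there is no depth.
- get_calibration(name): a dict with "mtx" (3x3 intrinsics, pixels), "R" (3x3) and "t" (3): a world point X has camera coordinates R X + t. Camera axes: x right, y down, z forward; pixel columns grow to the right and rows downward; lengths in m; the calibration is good to about 2 mm. A picture is of the moment at which its call begins: read the wrist's pose just before it. get_calibration takes no time and is no camera call; for the wrist camera it gives the pose at the moment of the call.
- hand_in(): hands the job in, once; it reports no verdict.
The state is a dict: "time_s": time; "joints": joint angles; "joint_vel": joint speeds; "tau": joint torques, N m; "eef_pos": TCP position; "ee_rot": TCP orientation; "force": force on the tool from outside, world axes, zero at the start; "ft_torque": the same for the moment, N m; "opening": opening from 0.0 (shut) to 1.0 (fully open).
Only numpy, scipy, OpenCV 4.12 (cv2) and the standard library are available. Lean on these libraries where they do the work, as an engineer would, in place of code of your own. Each camera call takes 0.05 s, during which the arm holds its last target.

## Task

Put the longer of the two clay sugar-saver bars into the open round steel tin: press down its thumb-marked end so that the other end tips up out of the wooden dock, take the bar by the raised end, lift it out and lay it flat in the tin, thumb mark upwards. Lower it in rather than dropping it, leave the tin standing where it is, and leave the shorter bar in its dock.

Things in the scene. Friction and masses are not known exactly. Their poses are not given: they have to be found in the camera images.
- long_bar_center (a point): Centre, half-way up, of the longer flat terracotta bar: 96 mm long (x), 48 wide (y), 14 thick (z up), 130 g. Dark round thumb mark (26 mm) on top, 31 mm from the centre at the -x end: press there. It starts level and flush with the top of a fixed wooden dock block, 130 x 76 mm, 42 mm high, resting on a rocker plate in a 52 mm wide slot; gaps 2 mm at the sides and +x end, 4.5 mm at the -x end.
- long_rocker (a joint): Tilt (rad) of the rocker plate under the longer bar: 0 level, grows as the thumb-marked end goes down, stop at 0.42. Hinge across the dock under the bar's middle, 17 mm below the dock's top. Turns under 1 to 3 N near the bar's end and stays where left. At the stop the +x end's underside stands about 5 mm, its top edge 18 mm, above the dock's top; the pressed end sinks about 20 mm.
- tin: Open round steel tin, loose, 300 g, 164 mm across, 38 mm high, walls 2 mm, inner floor 3 mm above its underside. Origin at the centre of its underside, z up. The only open tin; closed tins and a lid stand farther off.
- short_bar_center (a point): Centre of the shorter terracotta bar, 66 mm long (x), 48 mm wide, 14 mm thick, in its own dock: a bystander to be left there.
Not all that is in view belongs to the job. What is shaped like the part that bears long_bar_center but purple or yellow is not meant.

How it is judged:
On the way:
1. the thumb-marked end of the longer bar is pressed down and its other end stands tipped up, the bar still in its dock (value of joint long_rocker above 0.25 rad and angle between long_bar_center's own z axis and vertical above 0.2 rad and distance of long_bar_center from where it was at the start of the episode below 0.02 m), for 0.2 s.
At the end, for the whole second after the job is handed in: The longer bar lies at rest and released on the tin's floor, within 35 mm of the tin's centre and 10 degrees of level, thumb mark up, with the tin upright (horizontal distance between long_bar_center and tin below 0.035 m and z of long_bar_center in the frame of tin between 0.006 and 0.016 m and angle between long_bar_center's own z axis and vertical below 0.17 rad and angle between tin's own z axis and vertical below 0.1 rad and linear speed of long_bar below 0.02 m/s and contact force between long_bar and the fingers below 0.05 N); the robot touches nothing.
It fails at once if the shorter bar is shifted more than 20 mm (distance of short_bar_center from where it was at the start of the episode above 0.02 m).
It fails at once if the tin is shifted more than 30 mm (distance of tin from where it was at the start of the episode above 0.03 m).
It fails at once if the longer bar is dropped (falls faster than 0.85 m/s out of the fingers, about 37 mm of free fall) (linear speed of long_bar above 0.85 m/s and contact force between long_bar and the fingers below 0.01 N).
It also fails if it takes over 48 s, if anything falls off the work surface, if the arm or the gripper's body presses on something with over 40 N, if the wrist force passes 120 N, or if a joint passes its speed limit or range.

## Working session

There is one attempt and no reset: what is moved stays moved. The work goes in short steps, Python scripts to look and compute and a tool call to move; the robot and the scene stay as the last step left them, time stands still between calls to the robot, and variables do not carry over. Pictures are saved under pics/ and viewed, and the job is handed in when it is done.

Besides the shell and the picture viewer there is one more tool, called after "Request:" as name(argument=value, ...) on one line, values as JSON. send_rows: Moves the arm, as the interface text tells. Its arguments: {"type":"object","properties":{"increments":{"type":"array"},"fingers":{"type":"number"}},"required":["increments"]}

```bash
mkdir -p pics
python3 - <<'E'
from workcell import *
import cv2
o=get_obs(); print({k:o[k] for k in ('time_s','eef_pos','ee_rot','opening','force')})
for n in ("side","top","wrist"):
    c=get_calibration(n); print(n,c)
    cv2.imwrite(f"pics/{n}0.png",snapshot(n)[:,:,::-1])
E
```

```text
{'time_s': 0.0, 'eef_pos': array([ 0.21923363, -0.58474643,  0.23044659]), 'ee_rot': array([-2.58152891e+00,  1.78890818e+00,  2.22763645e-03]), 'opening': 1.0014777261577064, 'force': array([ 0.36421549, -0.04555636, -0.18152974])}
side {'mtx': array([[381.30226903,   0.        , 272.95723777],
       [  0.        , 381.30226903, 205.39421802],
       [  0.        ,   0.        ,   1.        ]]), 'R': array([[-0.88693439, -0.46178386,  0.01015143],
       [-0.24838796,  0.45831143, -0.85337802],
       [ 0.38942368, -0.75941181, -0.52119373]]), 't': array([0.48850273, 0.20131217, 0.56117229])}
top {'mtx': array([[384.31292241,   0.        , 278.40486856],
       [  0.        , 384.31292241, 206.0984621 ],
       [  0.        ,   0.        ,   1.        ]]), 'R': array([[-0.00781615, -0.99986077, -0.01474296],
       [-0.99430594,  0.00933796, -0.10615316],
       [ 0.10627605,  0.0138293 , -0.99424049]]), 't': array([-0.05527001,  0.59432948,  0.85268583])}
wrist {'mtx': array([[323.57441538,   0.        , 281.71980444],
       [  0.        , 323.57441538, 211.00719382],
       [  0.        ,   0.        ,   1.        ]]), 'R': array([[ 0.35144298, -0.93620709, -0.00202953],
       [-0.89254405, -0.33570506,  0.30111   ],
       [-0.28258264, -0.10401155, -0.95358725]]), 't': array([-0.62486679, -0.03906345,  0.37989574])}
```

View pics/side0.png

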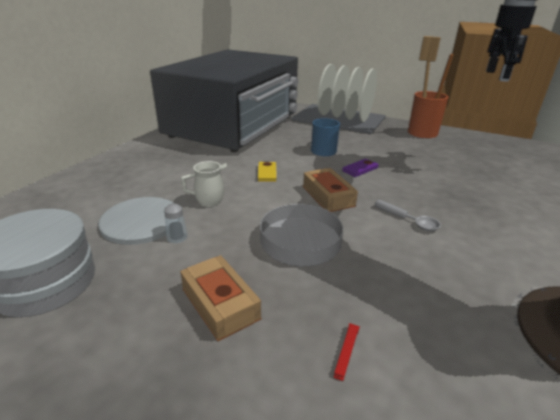

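View pics/top0.png

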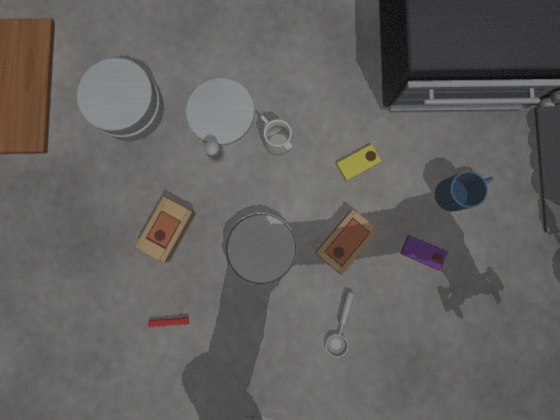

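View pics/wrist0.png

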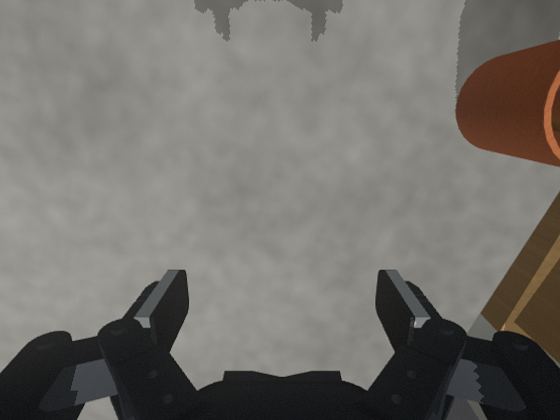

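```bash
cat > h.py <<'E'
import numpy as np, cv2
def w2p(c,X):
    X=np.atleast_2d(X); p=(c['R']@X.T).T+c['t']; p=p@c['mtx'].T; return p[:,:2]/p[:,2:]
def p2w(c,P,z):
    P=np.atleast_2d(P).astype(float); d=np.c_[P,np.ones(len(P))]@np.linalg.inv(c['mtx']).T@c['R']
    o=-c['R'].T@c['t']; return o+d*((z-o[2])/d[:,2])[:,None]
def zoom(img,x0,y0,x1,y1,name,f=6):
    cv2.imwrite(name,cv2.resize(img[y0:y1,x0:x1,::-1],None,fx=f,fy=f,interpolation=cv2.INTER_CUBIC))
E
python3 - <<'E'
from workcell import *
from h import *
im=snapshot("top"); c=get_calibration("top")
zoom(im,210,190,390,290,"pics/topz.png",4)
cs=get_calibration("side"); s=snapshot("side"); zoom(s,240,150,380,270,"pics/sidez.png",5)
hsv=cv2.cvtColor(im,cv2.COLOR_RGB2HSV)
roi=np.zeros(im.shape[:2],np.uint8); roi[200:280,310:385]=1
for y,x in [(241,350),(235,355),(252,338),(225,335),(262,340),(215,350)]: print((x,y),im[y,x],hsv[y,x])
E
```

```text
(350, 241) [99 63 51] [  8 124  99]
(355, 235) [98 63 48] [  9 130  98]
(338, 252) [61 44 39] [ 7 92 61]
(335, 225) [88 84 83] [ 6 14 88]
(340, 262) [98 62 48] [  8 130  98]
(350, 215) [136 118  91] [ 18  84 136]
```

View pics/topz.png

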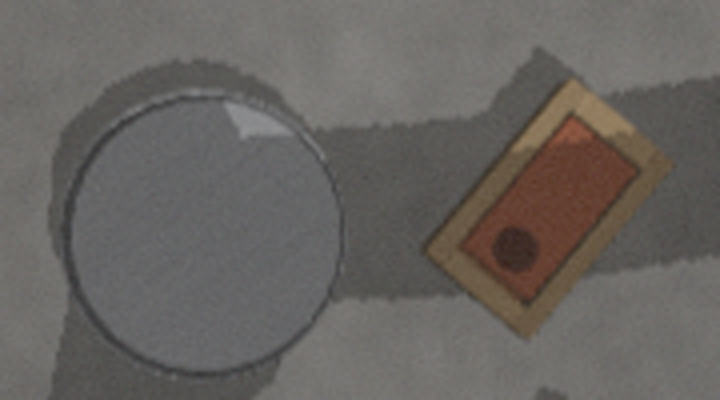

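View pics/sidez.png

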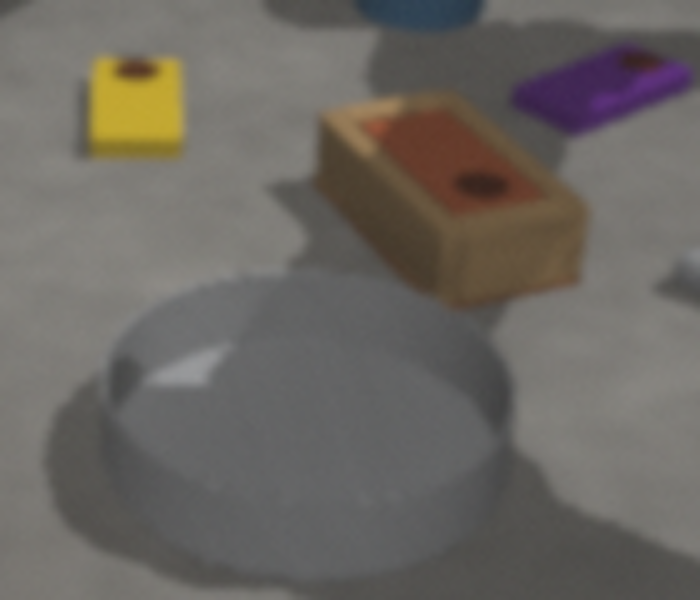

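Run:
```python
from workcell import *
from h import *
from scipy.optimize import least_squares
c=get_calibration("top");cs=get_calibration("side")
f=lambda L,s=4,o=(210,190):(np.array(L,float)+.5)/s-.5+np.array(o)
D=f([(570,80),(674,164),(528,338),(424,248)]); B=f([(573,114),(640,173),(530,302),(461,246)]); T=f([(516,249)])
# fit pose
def rect(p,l,w,z):
    x,y,a=p; R=np.array([[np.cos(a),-np.sin(a)],[np.sin(a),np.cos(a)]])
    q=np.array([[l,w],[l,-w],[-l,-w],[-l,w]])/2
    return np.c_[q@R.T+[x,y],np.full(4,z)]
for n,P,l,w in (("dock",D,.130,.076),("bar",B,.096,.048)):
    W=p2w(c,P,.042); m=W.mean(0)
    r=least_squares(lambda p:(w2p(c,rect(p,l,w,.042))-P).ravel(),[m[0],m[1],-.6])
    print(n,r.x,r.fun.round(1)); 
print("thumb",p2w(c,T,.042))
# side view dock corners
S=f([(450,95),(590,210),(452,240),(320,112)],5,(240,150))
r=least_squares(lambda p:(w2p(cs,rect(p,.130,.076,.042))-S[[0,1,2,3]][[0,1,2,3]]).ravel(),[r.x[0],r.x[1],r.x[2]])
W=p2w(cs,S,.042);print("side dock corners",W.round(4),W.mean(0)); print("top dock corners",p2w(c,D,.042).round(4))
print("thumb side",p2w(cs,f([(482,185)],5,(240,150)),.042))
# tin rim top
rim=f([(67,236),(343,236),(205,92),(205,377),(305,137),(105,335)])
W=p2w(c,rim,.038)
r=least_squares(lambda p:np.hypot(W[:,0]-p[0],W[:,1]-p[1])-.082,W[:2].mean(0)[:2]);print("tin",r.x,r.fun.round(4))
rim=f([(102,370),(512,400),(310,272),(310,510)],5,(240,150))
W=p2w(cs,rim,.038)
r=least_squares(lambda p:np.hypot(W[:,0]-p[0],W[:,1]-p[1])-.082,W[:2].mean(0)[:2]);print("tin side",r.x,r.fun.round(4))
from scipy.spatial.transform import Rotation as Ro
print(Ro.from_rotvec(get_obs()['ee_rot']).as_matrix().round(3), get_obs()['time_s'])
```

```text
dock [ 0.51172703 -0.21367883 -0.72261279] [ 0.3 -1.1  0.4 -0.1 -0.3  0.6 -0.4  0.6]
bar [ 0.5108194  -0.214734   -0.72297238] [ 0.   0.5 -0.3 -0.3 -0.3  0.   0.5 -0.2]
thumb [[ 0.48838187 -0.19451385  0.042     ]]
side dock corners [[ 0.5335 -0.2728  0.042 ]
 [ 0.4371 -0.1917  0.042 ]
 [ 0.4823 -0.1367  0.042 ]
 [ 0.583  -0.224   0.042 ]] [ 0.50896475 -0.20630462  0.042     ]
top dock corners [[ 0.5831 -0.2273  0.042 ]
 [ 0.5351 -0.2843  0.042 ]
 [ 0.4392 -0.2     0.042 ]
 [ 0.4893 -0.1431  0.042 ]]
thumb side [[ 0.48764328 -0.19075879  0.042     ]]
tin [ 0.49845971 -0.01978143] [-0.0043 -0.0038 -0.0019 -0.0022 -0.0033 -0.0027]
tin side [ 0.49705801 -0.01334448] [-0.0022 -0.0021 -0.0005 -0.0003]
[[ 0.351 -0.936 -0.   ]
 [-0.936 -0.351  0.001]
 [-0.001  0.    -1.   ]] 0.25
```

```bash
cat >> h.py <<'E'
from scipy.spatial.transform import Rotation as Ro
def plan(o,target,ang=None,n=8,k=1.0):
    """rows (tool axes mm, rad) to reach world TCP target and tool-x heading ang (tool down)"""
    M=Ro.from_rotvec(o['ee_rot']).as_matrix(); a=np.arctan2(M[1,0],M[0,0])
    d=(np.array(target)-o['eef_pos'])*1000; 
    t=0 if ang is None else (a-ang+np.pi)%(2*np.pi)-np.pi
    print('heading',a.round(4),'delta',d.round(1),'turn',round(t,3),'time',o['time_s'],'F',o['force'].round(2),'open',round(o['opening'],3),'tilt',M[:,2].round(4))
    for i in range(n):
        w=d/n; h=a-t/n*i
        ex=np.array([np.cos(h),np.sin(h)]); ey=np.array([np.sin(h),-np.cos(h)])
        print([round(float(w[:2]@ex),1),round(float(w[:2]@ey),1),round(float(-w[2]),1),round(t/n,3)])
E
python3 - <<'E'
from workcell import *
from h import *
plan(get_obs(),[.488,-.194,.2],-2.294,11)
E
```

```text
heading -1.212 delta [268.6 391.  -30.9] turn 1.082 time 0.25 F [-0.57  0.58  0.58] open 0.998 tilt [-3.e-04  6.e-04 -1.e+00]
[-24.7, -35.3, 2.8, np.float64(0.098)]
[-28.1, -32.8, 2.8, np.float64(0.098)]
[-31.1, -29.8, 2.8, np.float64(0.098)]
[-33.9, -26.6, 2.8, np.float64(0.098)]
[-36.4, -23.2, 2.8, np.float64(0.098)]
[-38.5, -19.5, 2.8, np.float64(0.098)]
[-40.2, -15.6, 2.8, np.float64(0.098)]
[-41.5, -11.6, 2.8, np.float64(0.098)]
[-42.5, -7.5, 2.8, np.float64(0.098)]
[-43.0, -3.3, 2.8, np.float64(0.098)]
[-43.1, 1.0, 2.8, np.float64(0.098)]
```

Request:
send_rows(increments=[[[-25,-35,3,0.1],[-28,-33,3,0.1],[-31,-30,3,0.1],[-34,-27,3,0.1],[-36,-23,3,0.1],[-38,-20,3,0.1],[-40,-16,3,0.1],[-41,-12,3,0.1]]], fingers=1)

```text
time_s: 1.05
eef_pos: [0.4223, -0.303, 0.2048]
ee_rot: [1.621, -2.688, 0.002]
force: [0.6, -0.2, 0.5]
opening: -0.003
```

Run:
```python
from workcell import *
from h import *
plan(get_obs(),[.488,-.194,.2],-2.294,5)
```

```text
heading -2.0561 delta [ 65.7 109.   -4.8] turn 0.238 time 1.05 F [ 0.62 -0.15  0.48] open -0.003 tilt [-0.0018 -0.0028 -1.    ]
[-25.4, -1.5, 1.0, np.float64(0.048)]
[-25.5, -0.2, 1.0, np.float64(0.048)]
[-25.4, 1.0, 1.0, np.float64(0.048)]
[-25.4, 2.2, 1.0, np.float64(0.048)]
[-25.2, 3.4, 1.0, np.float64(0.048)]
```

Request:
send_rows(increments=[[[-25,-1,1,0.05],[-25,0,1,0.05],[-25,1,1,0.05],[-25,2,1,0.05],[-25,3,1,0.04],[0,0,0,0]]])

```text
time_s: 1.65
eef_pos: [0.4938, -0.1837, 0.199]
ee_rot: [1.285, -2.866, 0.0]
force: [-0.5, -1.6, -0.6]
opening: 0.002
```

Run:
```python
from workcell import *
from h import *
o=get_obs(); plan(o,[.488,-.194,.2],-2.294,1)
c=get_calibration("wrist"); im=snapshot("wrist"); cv2.imwrite("pics/w1.png",im[:,:,::-1])
D=[.511,-.214]
np.savez("w1.npz",**c)
```

```text
heading -2.2987 delta [ -5.8 -10.3   1. ] turn -0.005 time 1.65 F [-0.55 -1.57 -0.56] open 0.002 tilt [-2.e-04 -2.e-04 -1.e+00]
[11.6, -2.6, -1.0, np.float64(-0.005)]
```

View pics/w1.png

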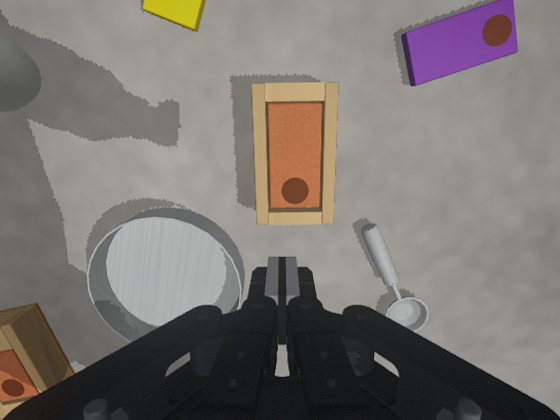

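Run:
```python
from h import *
from scipy.optimize import least_squares
c=np.load("w1.npz"); im=cv2.imread("pics/w1.png")
P=lambda L:np.array(L,float)
B=P([(323,102),(268,103),(272,210),(322,209)])
D=P([(338,83),(253,84),(257,224),(333,223)])
W=p2w(c,B,.042);print(W.round(4),W.mean(0)); print(np.linalg.norm(W-np.roll(W,1,0),axis=1))
Wd=p2w(c,D,.042);print(Wd.round(4),Wd.mean(0)); print(np.linalg.norm(Wd-np.roll(Wd,1,0),axis=1))
for w in (W,Wd):
    v=(w[0]+w[1]-w[2]-w[3]); print("ang",np.arctan2(v[1],v[0]))
print("thumb",p2w(c,P([(294.5,190)]),.042))
rim=P([(88,280),(244,284),(165,209),(110,228),(220,226)])
W=p2w(c,rim,.038)
r=least_squares(lambda p:np.hypot(W[:,0]-p[0],W[:,1]-p[1])-.082,[.5,-.02]);print("tin",r.x,r.fun.round(4))
cv2.imwrite("pics/w1z.png",cv2.resize(im[70:240,230:360],None,fx=3.5,fy=3.5,interpolation=cv2.INTER_CUBIC))
```

```text
[[ 0.532  -0.2662  0.042 ]
 [ 0.5635 -0.2297  0.042 ]
 [ 0.4883 -0.1662  0.042 ]
 [ 0.4568 -0.203   0.042 ]] [ 0.51015636 -0.21628834  0.042     ]
[0.09822743 0.04823479 0.0984013  0.04842643]
[[ 0.5354 -0.2858  0.042 ]
 [ 0.5836 -0.2305  0.042 ]
 [ 0.4874 -0.1455  0.042 ]
 [ 0.4386 -0.2019  0.042 ]] [ 0.51123828 -0.21593338  0.042     ]
[0.12811223 0.07331371 0.12833152 0.0746274 ]
ang -0.700043567494373
ang -0.7186578559292561
thumb [[ 0.48881185 -0.19555685  0.042     ]]
tin [ 0.50148203 -0.02984664] [ 0.0022 -0.0019 -0.0012 -0.0023  0.0038]
```

View pics/w1z.png

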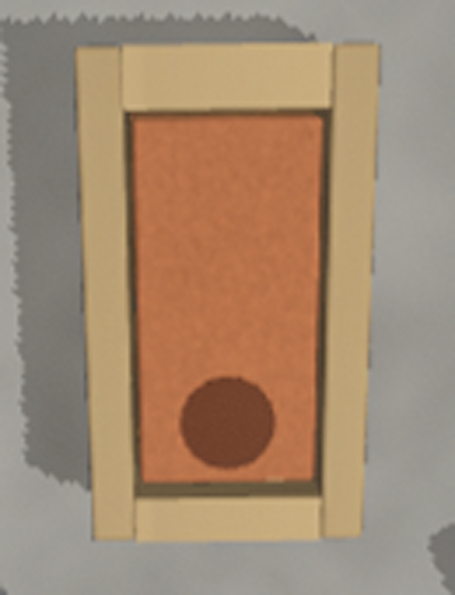

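Run:
```python
from workcell import *
from h import *
plan(get_obs(),[.485,-.1932,.06],-2.286,4)
```

```text
heading -2.2992 delta [  -7.8   -7.7 -139. ] turn -0.013 time 1.7 F [-0.39 -0.4  -0.57] open 0.001 tilt [-9.0e-04 -1.2e-03 -1.0e+00]
[2.7, 0.2, 34.8, np.float64(-0.003)]
[2.7, 0.2, 34.8, np.float64(-0.003)]
[2.7, 0.2, 34.8, np.float64(-0.003)]
[2.7, 0.2, 34.8, np.float64(-0.003)]
```

Request:
send_rows(increments=[[[2.7,0.2,35,-0.003],[2.7,0.2,35,-0.003],[2.7,0.2,35,-0.003],[2.7,0.2,30,-0.003],[0,0,0,0],[0,0,0,0]]])

```text
time_s: 2.3
eef_pos: [0.484, -0.2001, 0.0625]
ee_rot: [-1.299, 2.86, -0.01]
force: [0.1, 0.1, -0.6]
opening: -0.001
```

Run:
```python
from workcell import *
from h import *
plan(get_obs(),[.485,-.1932,.046],-2.286,1)
```

```text
heading -2.2891 delta [  1.    6.9 -16.5] turn -0.003 time 2.3 F [ 0.06  0.09 -0.64] open -0.001 tilt [ 0.0026 -0.0057 -1.    ]
[-5.8, 3.8, 16.5, np.float64(-0.003)]
```

Request:
send_rows(increments=[[[-5.5,3.8,4,0],[0,0,0,0],[0,0,6,0],[0,0,0,0]]])

```text
time_s: 2.7
eef_pos: [0.4877, -0.1942, 0.0566]
ee_rot: [-1.296, 2.856, -0.018]
force: [-0.0, 0.1, -0.2]
opening: -0.003
```

Run:
```python
from workcell import *
from h import *
plan(get_obs(),[.485,-.1932,.046],-2.286,1)
zoom(snapshot("side"),240,90,420,230,"pics/s2.png",4)
```

```text
heading -2.2894 delta [ -2.7   1.  -10.6] turn -0.003 time 2.7 F [-0.02  0.05 -0.23] open -0.003 tilt [ 0.0096 -0.0081 -0.9999]
[1.0, 2.7, 10.6, np.float64(-0.003)]
```

View pics/s2.png

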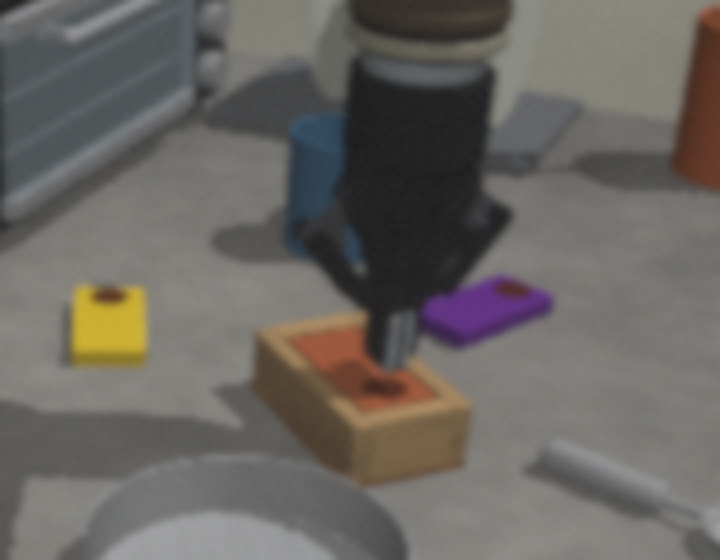

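Request:
send_rows(increments=[[[1,2.5,5,0],[0,0,4,0],[0,0,4,0],[0,0,3,0],[0,0,3,0]]])

```text
time_s: 3.25
eef_pos: [0.4849, -0.1929, 0.037]
ee_rot: [-1.297, 2.856, -0.017]
force: [-4.2, 4.3, 4.0]
opening: -0.002
```

Run:
```python
from workcell import *
from h import *
plan(get_obs(),[.485,-.1932,.033],-2.286,1)
```

```text
heading -2.2892 delta [ 0.1 -0.3 -4. ] turn -0.003 time 3.25 F [-4.2   4.28  3.95] open -0.002 tilt [ 0.0092 -0.0076 -0.9999]
[0.2, -0.3, 4.0, np.float64(-0.003)]
```

Request:
send_rows(increments=[[[0,0,3,0],[0,0,3,0],[0,0,2,0]]])

```text
time_s: 3.55
eef_pos: [0.4835, -0.1914, 0.0292]
ee_rot: [-1.299, 2.857, -0.012]
force: [-11.1, 4.8, 41.2]
opening: -0.001
```

Run:
```python
from workcell import *
from h import *
plan(get_obs(),[.485,-.1932,.033],-2.286,1)
zoom(snapshot("side"),260,130,420,230,"pics/s3.png",5)
cv2.imwrite("pics/w3.png",snapshot("wrist")[:,:,::-1])
```

```text
heading -2.2884 delta [ 1.5 -1.8  3.8] turn -0.002 time 3.55 F [-11.05   4.81  41.18] open -0.001 tilt [ 0.0057 -0.0057 -1.    ]
[0.3, -2.3, -3.8, np.float64(-0.002)]
```

View pics/s3.png

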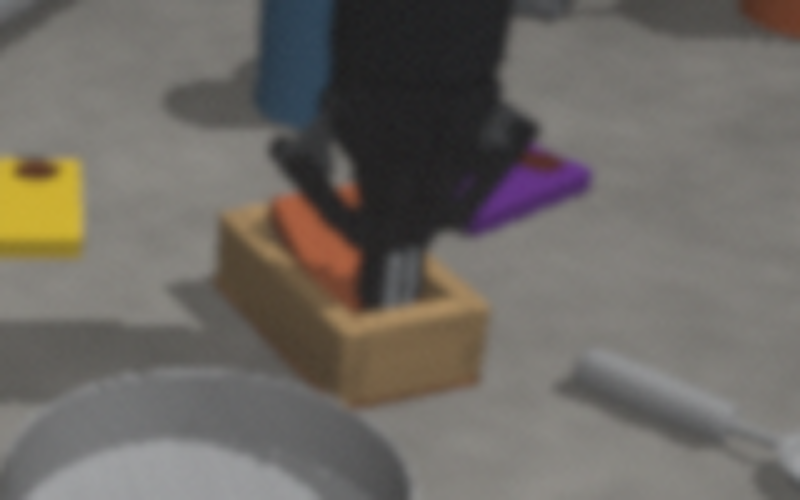

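View pics/w3.png

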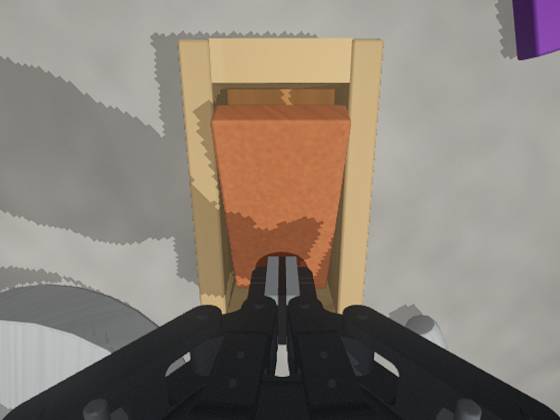

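Request:
send_rows(increments=[[[0,0,-10,0],[0,0,-30,0],[0,-15,-40,0],[0,-25,-20,0],[0,0,0,0],[0,0,0,0]]], fingers=1)

```text
time_s: 4.25
eef_pos: [0.5159, -0.2201, 0.1346]
ee_rot: [-1.296, 2.854, -0.021]
force: [-0.5, 0.3, -0.5]
opening: -0.003
```

Run:
```python
from workcell import *
from h import *
plan(get_obs(),[.53,-.232,.09],-2.286,1)
c=get_calibration("wrist");np.savez("w4.npz",**c)
cv2.imwrite("pics/w4.png",snapshot("wrist")[:,:,::-1])
cv2.imwrite("pics/t4.png",cv2.resize(snapshot("top")[190:290,210:390,::-1],None,fx=4,fy=4))
```

```text
heading -2.289 delta [ 14.1 -11.9 -44.6] turn -0.003 time 4.25 F [-0.51  0.31 -0.48] open -0.003 tilt [ 0.0118 -0.0095 -0.9999]
[-0.3, -18.4, 44.6, np.float64(-0.003)]
```

View pics/w4.png

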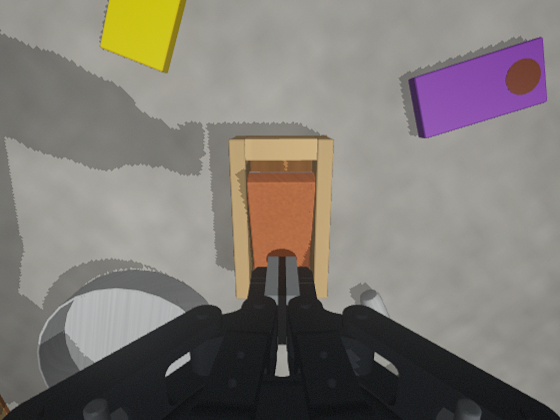

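View pics/t4.png

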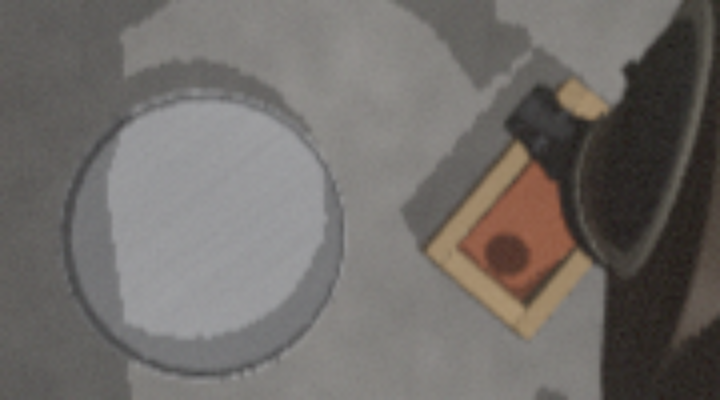

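Run:
```python
from h import *
im=cv2.imread("pics/w4.png")
cv2.imwrite("pics/w4z.png",cv2.resize(im[125:305,215:345],None,fx=3.3,fy=3.3,interpolation=cv2.INTER_CUBIC))
c=np.load("w4.npz")
u=np.array([np.cos(-.715),np.sin(-.715)]); v=np.array([-u[1],u[0]]); C=np.array([.5107,-.2155])
for n,L,z in (("endtop",[(248,181),(314,181)],.060),("endbot",[(249,172),(315,172)],.060),("dock",[(229,138),(333,138),(235,297),(327,297)],.042)):
    W=p2w(c,L,z); print(n,W.round(4),W.mean(0),[( (w[:2]-C)@u*1000,(w[:2]-C)@v*1000) for w in W])
```

```text
endtop [[ 0.5551 -0.2237  0.06  ]
 [ 0.5254 -0.2577  0.06  ]] [ 0.54026991 -0.24072035  0.06      ] [(np.float64(38.926667777833266), np.float64(22.917197449673296)), (np.float64(38.79921158138695), np.float64(-22.231528373260062))]
endbot [[ 0.5592 -0.2284  0.06  ]
 [ 0.5298 -0.2622  0.06  ]] [ 0.54449269 -0.24531507  0.06      ] [(np.float64(45.12756146109598), np.float64(22.034657464600592)), (np.float64(45.00025758336388), np.float64(-22.750829139232103))]
dock [[ 0.5854 -0.2309  0.042 ]
 [ 0.5366 -0.2867  0.042 ]
 [ 0.4893 -0.1455  0.042 ]
 [ 0.4392 -0.2028  0.042 ]] [ 0.51262726 -0.21647364  0.042     ] [(np.float64(66.4872892558218), np.float64(37.370770932844245)), (np.float64(66.27126492910526), np.float64(-36.77702205167681)), (np.float64(-62.095450010913446), np.float64(38.8007639234849)), (np.float64(-62.28871035809898), np.float64(-37.281092905911365))]
```

View pics/w4z.png

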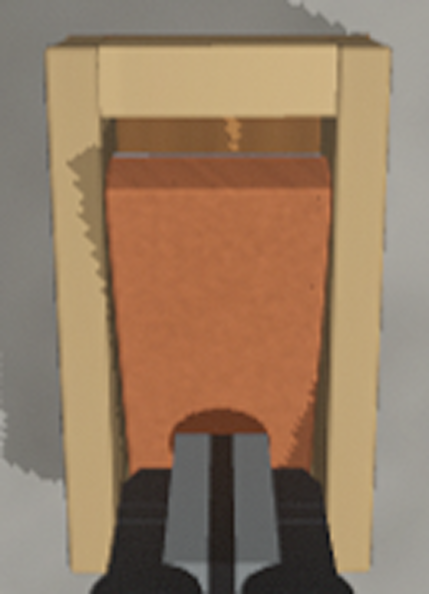

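Run:
```python
from workcell import *
from h import *
plan(get_obs(),[.5326,-.2345,.08],-2.286,3)
```

```text
heading -2.2887 delta [ 17.2 -14.7 -53.9] turn -0.003 time 4.35 F [ 0.22  0.36 -0.4 ] open 0.002 tilt [ 0.0105 -0.0091 -0.9999]
[-0.1, -7.5, 18.0, np.float64(-0.001)]
[-0.1, -7.5, 18.0, np.float64(-0.001)]
[-0.1, -7.5, 18.0, np.float64(-0.001)]
```

Request:
send_rows(increments=[[[0,-7.5,0,0],[0,-7.5,10,0],[0,-7,20,0],[0,0,20,0],[0,0,0,0],[0,0,0,0]]], fingers=-0.55)

```text
time_s: 4.95
eef_pos: [0.5313, -0.2346, 0.0764]
ee_rot: [-1.301, 2.859, -0.012]
force: [0.6, 0.5, -0.4]
opening: 0.774
```

Run:
```python
from workcell import *
from h import *
plan(get_obs(),[.5326,-.2345,.06],-2.286,1)
cv2.imwrite("pics/w5.png",snapshot("wrist")[:,:,::-1])
```

```text
heading -2.2873 delta [  1.3   0.1 -16.4] turn -0.001 time 4.95 F [ 0.64  0.52 -0.39] open 0.774 tilt [ 0.0037 -0.0067 -1.    ]
[-0.9, -0.9, 16.4, np.float64(-0.001)]
```

View pics/w5.png

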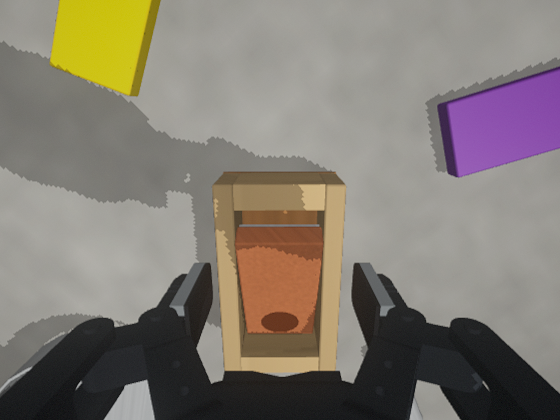

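Request:
send_rows(increments=[[[-1,-1,12,0],[0,0,12,0],[0,0,5,0],[0,0,0,0],[0,0,0,0]]])

```text
time_s: 5.5
eef_pos: [0.5336, -0.2348, 0.0464]
ee_rot: [-1.301, 2.857, -0.014]
force: [0.3, -0.2, 0.4]
opening: 0.774
```

Run:
```python
from workcell import *
from h import *
plan(get_obs(),[.5326,-.2345,.042],-2.286,1)
cv2.imwrite("pics/w6.png",snapshot("wrist")[:,:,::-1])
zoom(snapshot("side"),260,130,420,230,"pics/s6.png",5)
```

```text
heading -2.287 delta [-1.   0.3 -4.4] turn -0.001 time 5.5 F [ 0.3  -0.16  0.44] open 0.774 tilt [ 0.0055 -0.0073 -1.    ]
[0.5, 0.9, 4.4, np.float64(-0.001)]
```

View pics/w6.png

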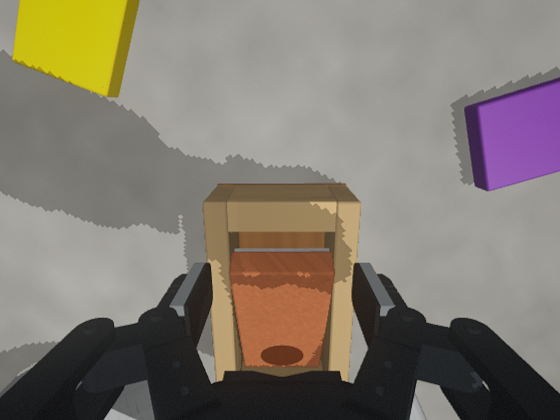

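View pics/s6.png

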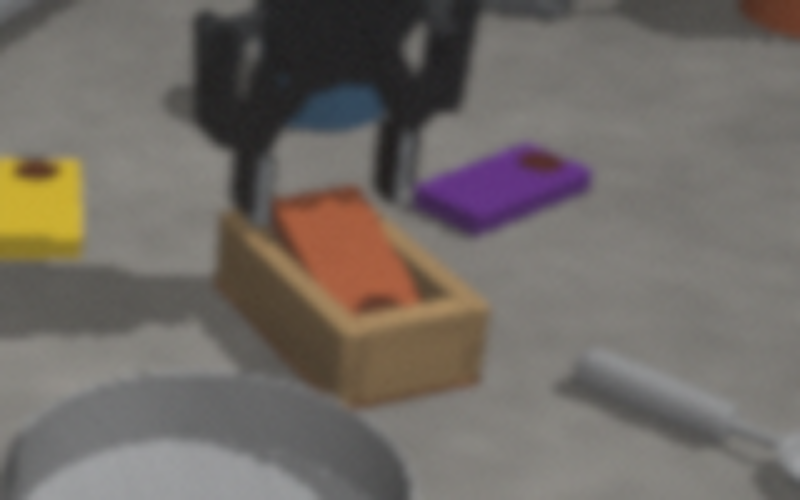

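Request:
send_rows(increments=[[[0.5,1,5,0],[0,0,1.5,0],[0,0,0,0]]])

```text
time_s: 5.9
eef_pos: [0.5331, -0.2348, 0.0405]
ee_rot: [-1.3, 2.856, -0.016]
force: [-0.6, -0.1, 0.3]
opening: 0.776
```

Request:
send_rows(increments=[[[0,0,0,0],[0,0,0,0],[0,0,0,0],[0,0,0,0],[0,0,0,0],[0,0,0,0]]], fingers=0.2)

```text
time_s: 6.5
eef_pos: [0.5331, -0.2347, 0.0409]
ee_rot: [-1.3, 2.856, -0.016]
force: [-0.4, 1.7, 0.9]
opening: 0.543
```

Run:
```python
from workcell import *
from h import *
plan(get_obs(),[.5326,-.2345,.042],-2.286,1)
cv2.imwrite("pics/w7.png",snapshot("wrist")[:,:,::-1])
zoom(snapshot("side"),260,130,420,230,"pics/s7.png",5)
```

```text
heading -2.2871 delta [-0.5  0.2  1.1] turn -0.001 time 6.5 F [-0.45  1.71  0.85] open 0.543 tilt [ 0.0074 -0.008  -0.9999]
[0.1, 0.5, -1.1, np.float64(-0.001)]
```

View pics/w7.png

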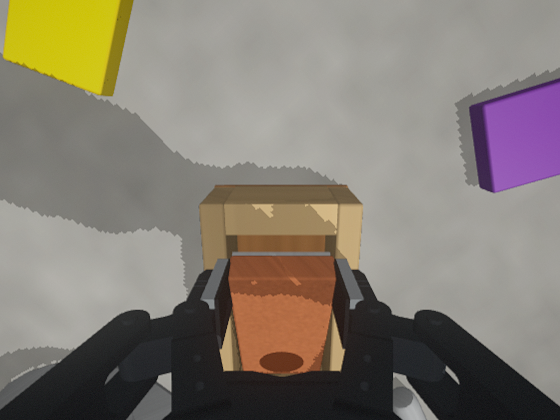

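View pics/s7.png

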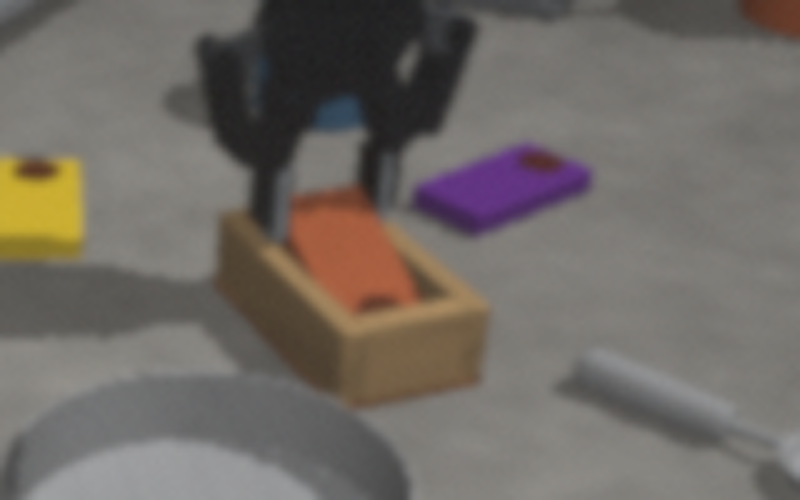

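Request:
send_rows(increments=[[[0,0,0,0],[0,0,0,0],[0,0,-5,0],[0,0,-10,0],[0,0,-15,0],[0,0,-20,0],[0,0,0,0]]], fingers=1)

```text
time_s: 7.3
eef_pos: [0.5326, -0.2344, 0.094]
ee_rot: [-1.3, 2.856, -0.016]
force: [0.7, 0.2, -1.3]
opening: 0.544
```

Run:
```python
from workcell import *
from h import *
plan(get_obs(),[.5326,-.2345,.13],-2.286,1)
cv2.imwrite("pics/w8.png",snapshot("wrist")[:,:,::-1])
zoom(snapshot("side"),260,110,420,230,"pics/s8.png",5)
```

```text
heading -2.2871 delta [ 0.  -0.1 36. ] turn -0.001 time 7.3 F [ 0.71  0.2  -1.31] open 0.544 tilt [ 0.0069 -0.0079 -0.9999]
[0.1, -0.1, -36.0, np.float64(-0.001)]
```

View pics/w8.png

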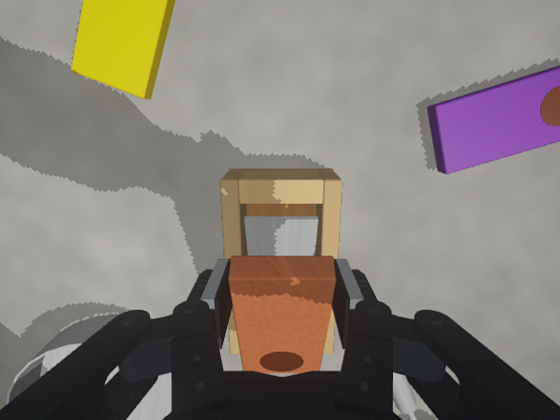

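View pics/s8.png

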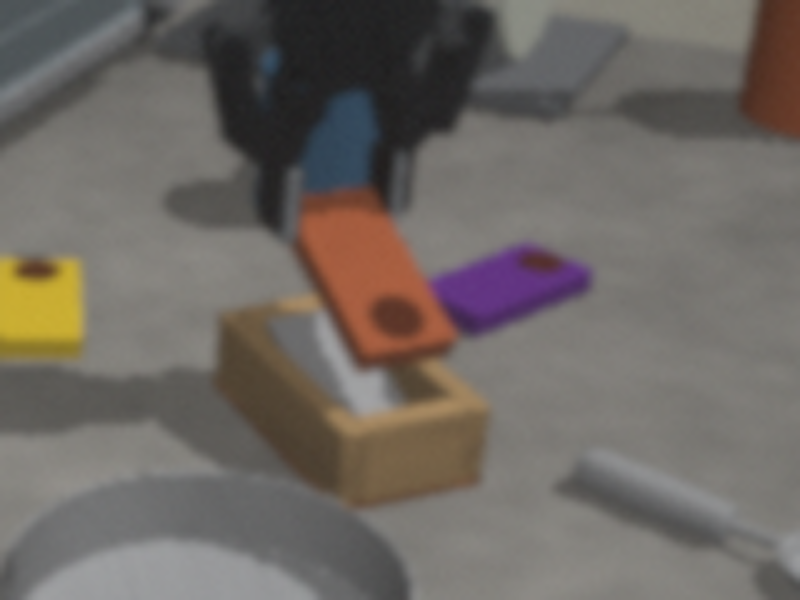

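Run:
```python
from workcell import *
from h import *
o=get_obs(); print(o['joints'].round(2))
o['eef_pos']=o['eef_pos']+[0,0,.055]
plan(o,[.5105,-.032,.15],None,7)
```

```text
[ 0.36  0.49 -0.05  1.85  0.04  0.8  -1.99]
heading -2.287 delta [-20.6 201.8   3.4] turn 0 time 7.4 F [-0.18 -0.6  -1.34] open 0.546 tilt [ 0.0037 -0.0067 -1.    ]
[-19.8, 21.2, -0.5, 0.0]
[-19.8, 21.2, -0.5, 0.0]
[-19.8, 21.2, -0.5, 0.0]
[-19.8, 21.2, -0.5, 0.0]
[-19.8, 21.2, -0.5, 0.0]
[-19.8, 21.2, -0.5, 0.0]
[-19.8, 21.2, -0.5, 0.0]
```

Request:
send_rows(increments=[[[0,0,-15,0],[0,0,-25,0],[-10,10,-15,0],[-20,21,0,0],[-20,21,0,0],[-20,21,0,0],[-20,21,0,0],[-20,21,0,0]]])

```text
time_s: 8.2
eef_pos: [0.5115, -0.0685, 0.1422]
ee_rot: [1.29, -2.857, 0.004]
force: [0.2, -0.2, -1.5]
opening: 0.544
```

Request:
send_rows(increments=[[[-15,15,0,0],[-8,8,0,0],[0,0,0,0],[0,0,0,0]]])

```text
time_s: 8.6
eef_pos: [0.5065, -0.0275, 0.1405]
ee_rot: [1.303, -2.849, -0.001]
force: [-0.1, -0.6, -1.2]
opening: 0.546
```

Run:
```python
from workcell import *
from h import *
plan(get_obs(),[.5105,-.032,.15],-2.287,1)
cv2.imwrite("pics/w9.png",snapshot("wrist")[:,:,::-1])
zoom(snapshot("side"),220,100,400,280,"pics/s9.png",4)
zoom(snapshot("top"),210,180,350,300,"pics/t9.png",4)
```

```text
heading -2.2839 delta [ 4.  -4.5  9.5] turn 0.003 time 8.6 F [-0.09 -0.65 -1.23] open 0.546 tilt [-0.0081 -0.0028 -1.    ]
[0.8, -6.0, -9.5, np.float64(0.003)]
```

View pics/w9.png

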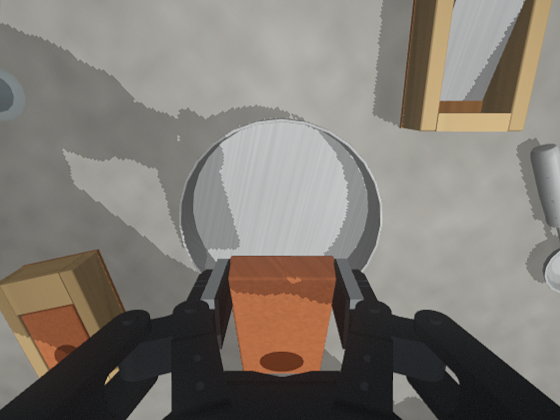

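View pics/s9.png

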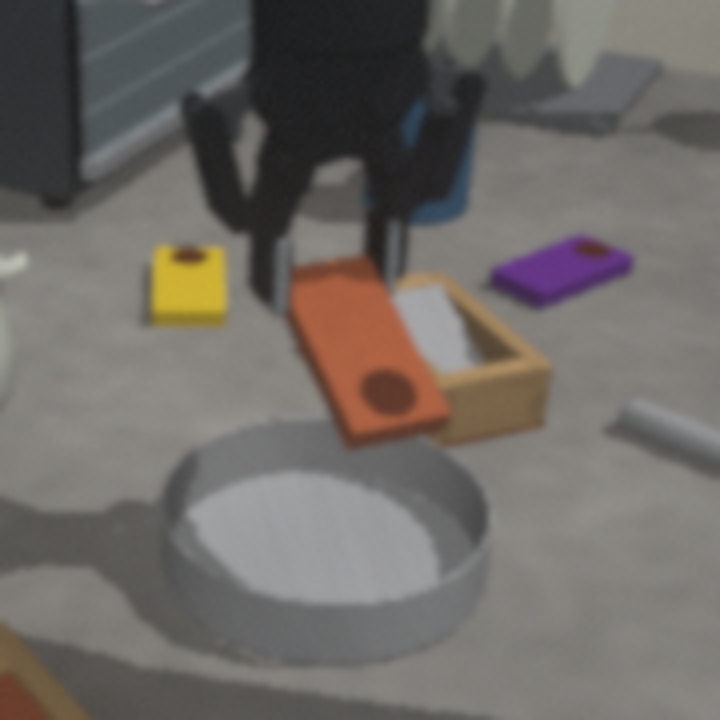

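View pics/t9.png

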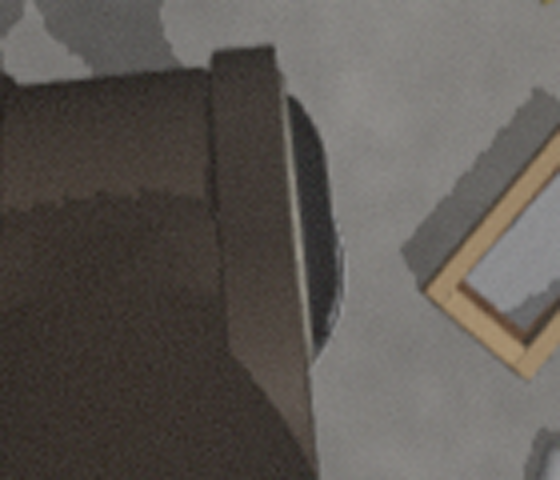

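Run:
```python
from workcell import *
from h import *
from scipy.optimize import least_squares
c=get_calibration("wrist"); o=get_obs()
rim=np.array([(181,213),(381,213),(280,120.5),(205,156),(355,154)],float)
W=p2w(c,rim,.038)
r=least_squares(lambda p:np.hypot(W[:,0]-p[0],W[:,1]-p[1])-.082,[.5,-.02]);print("tin",r.x,r.fun.round(4))
u=np.array([np.cos(-.714),np.sin(-.714)]);v=np.array([-u[1],u[0]])
d=o['eef_pos'][:2]-r.x; print("tcp rel tin along u,v mm",d@u*1000,d@v*1000)
```

```text
tin [ 0.49582709 -0.0193131 ] [-0.0015 -0.0014  0.0015 -0.0007 -0.0008]
tcp rel tin along u,v mm 14.23581522511672 0.30131154825580786
```

Request:
send_rows(increments=[[[0,0,20,0],[0,0,25,0],[0,0,20,0],[0,0,12,0],[0,0,5,0],[0,0,0,0]]])

```text
time_s: 9.35
eef_pos: [0.5084, -0.0354, 0.057]
ee_rot: [1.286, -2.86, 0.004]
force: [-0.2, 0.9, -1.0]
opening: 0.542
```

Run:
```python
from workcell import *
from h import *
plan(get_obs(),[.5075,-.0295,.045],-2.287,1)
zoom(snapshot("side"),220,100,400,280,"pics/s10.png",4)
```

```text
heading -2.2962 delta [ -0.9   5.9 -12. ] turn -0.009 time 9.35 F [-0.23  0.93 -0.99] open 0.542 tilt [-0.004  -0.0049 -1.    ]
[-3.8, 4.6, 12.0, np.float64(-0.009)]
```

View pics/s10.png

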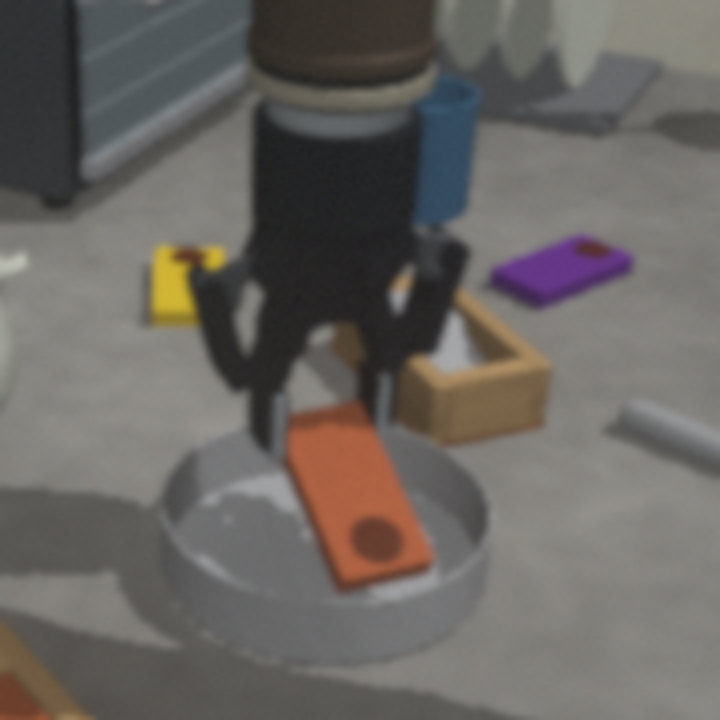

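Request:
send_rows(increments=[[[-3.5,4,4,0],[0,0,5,0],[0,0,4,0],[0,0,4,0],[0,0,2,0]]])

```text
time_s: 9.9
eef_pos: [0.5099, -0.0295, 0.0396]
ee_rot: [1.289, -2.864, 0.008]
force: [0.8, -0.1, -1.6]
opening: 0.541
```

Run:
```python
from workcell import *
from h import *
plan(get_obs(),[.5075,-.0295,.036],-2.287,1)
```

```text
heading -2.2959 delta [-2.4 -0.  -3.6] turn -0.009 time 9.9 F [ 0.82 -0.06 -1.62] open 0.541 tilt [ 0.0016 -0.0049 -1.    ]
[1.6, 1.8, 3.6, np.float64(-0.009)]
```

Now lower while shifting toward the raised side so the bar pivots on its thumb end.

Request:
send_rows(increments=[[[1,0,2,0],[0,0,2,0],[0,-0.5,2,0],[0,-1,2,0],[0,-1,2,0]]])

```text
time_s: 10.4
eef_pos: [0.5116, -0.0321, 0.03]
ee_rot: [-1.289, 2.865, -0.008]
force: [-1.5, 0.2, 7.5]
opening: 0.545
```

Run:
```python
from workcell import *
from h import *
plan(get_obs(),[.5155,-.0365,.01],-2.287,1)
zoom(snapshot("side"),220,150,360,290,"pics/s11.png",4)
```

```text
heading -2.2962 delta [  3.9  -4.4 -20. ] turn -0.009 time 10.4 F [-1.53  0.23  7.47] open 0.545 tilt [ 0.0022 -0.0048 -1.    ]
[0.7, -5.9, 20.0, np.float64(-0.009)]
```

View pics/s11.png

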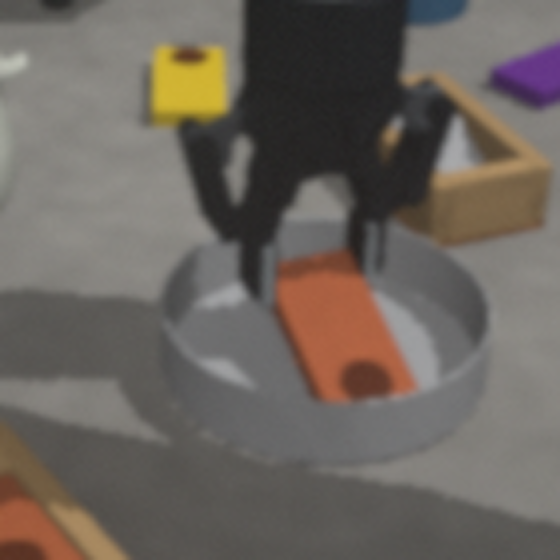

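Request:
send_rows(increments=[[[0,-1,2.5,0],[0,-1,2.5,0],[0,-1,2.5,0]]])

```text
time_s: 10.75
eef_pos: [0.5145, -0.0342, 0.0237]
ee_rot: [-1.288, 2.865, -0.008]
force: [-2.2, -2.5, 7.9]
opening: 0.54
```

Run:
```python
from workcell import *
from h import *
plan(get_obs(),[.5155,-.0365,.01],-2.287,1)
```

```text
heading -2.2969 delta [  1.   -2.3 -13.7] turn -0.01 time 10.75 F [-2.17 -2.51  7.86] open 0.54 tilt [ 0.0028 -0.0046 -1.    ]
[1.0, -2.3, 13.7, np.float64(-0.01)]
```

Force stays near 8 N, so the bar is pivoting in the pads; continue.

Request:
send_rows(increments=[[[0,-0.5,3,0],[0,-0.5,3,0],[0,-0.5,3,0],[0,0,2,0]]])

```text
time_s: 11.15
eef_pos: [0.5176, -0.0365, 0.0147]
ee_rot: [-1.285, 2.863, -0.012]
force: [1.9, -2.0, 5.4]
opening: 0.544
```

Run:
```python
from workcell import *
from h import *
plan(get_obs(),[.5155,-.0365,.01],-2.287,1)
zoom(snapshot("side"),220,150,360,290,"pics/s12.png",4)
cv2.imwrite("pics/w12.png",snapshot("wrist")[:,:,::-1])
```

```text
heading -2.2981 delta [-2.1 -0.  -4.7] turn -0.011 time 11.15 F [ 1.91 -1.97  5.4 ] open 0.544 tilt [ 0.0061 -0.0056 -1.    ]
[1.4, 1.6, 4.7, np.float64(-0.011)]
```

View pics/s12.png

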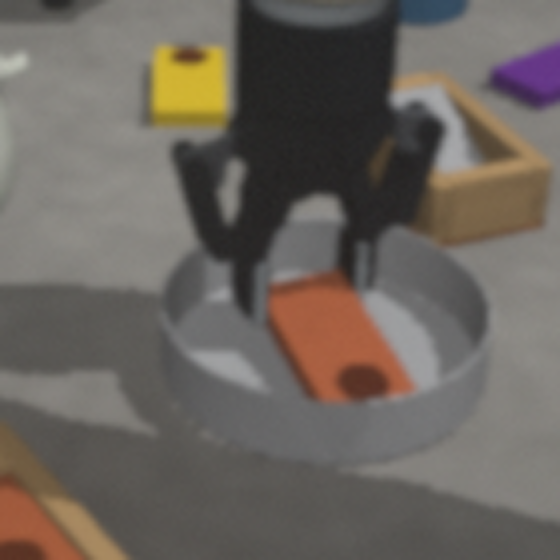

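View pics/w12.png

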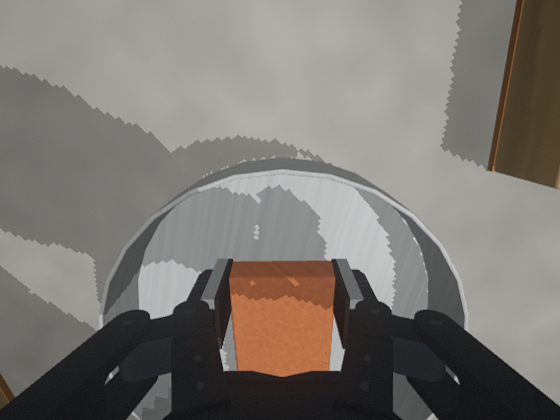

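Request:
send_rows(increments=[[[0,0,3,0],[0,0,2.5,0],[0,0,2,0],[0,0,1,0]]])

```text
time_s: 11.65
eef_pos: [0.5193, -0.0379, 0.0081]
ee_rot: [-1.282, 2.862, -0.015]
force: [-1.0, 0.7, 5.7]
opening: 0.544
```

Run:
```python
from workcell import *
from h import *
plan(get_obs(),[.5155,-.0365,.006],-2.287,1)
zoom(snapshot("side"),220,150,360,290,"pics/s13.png",4)
cv2.imwrite("pics/w13.png",snapshot("wrist")[:,:,::-1])
```

```text
heading -2.2996 delta [-3.8  1.4 -2.1] turn -0.013 time 11.65 F [-0.95  0.7   5.67] open 0.544 tilt [ 0.009  -0.0066 -0.9999]
[1.5, 3.8, 2.1, np.float64(-0.013)]
```

View pics/s13.png

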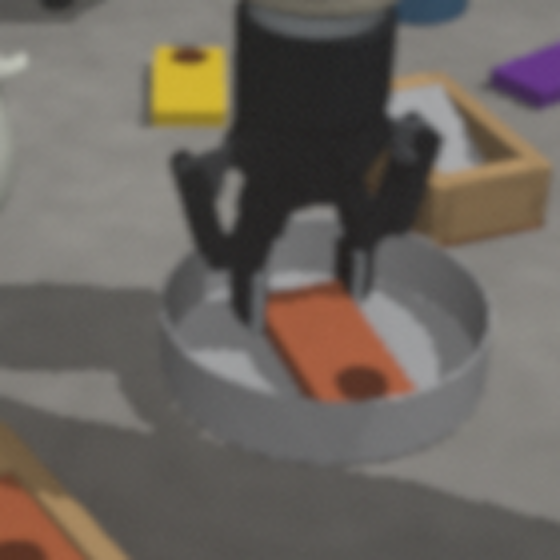

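View pics/w13.png

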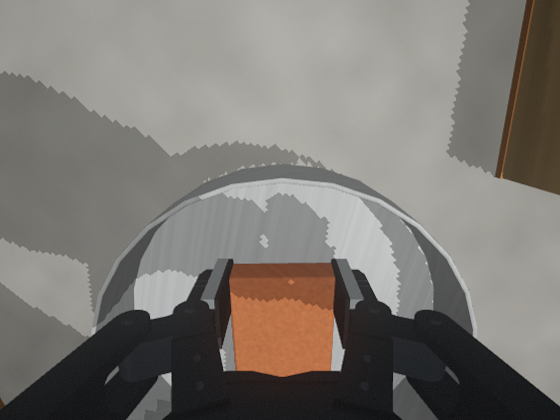

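Request:
send_rows(increments=[[[0,0,2,0],[0,0,1.5,0],[0,0,0,0]]])

```text
time_s: 12.05
eef_pos: [0.5199, -0.0383, 0.0056]
ee_rot: [-1.281, 2.862, -0.016]
force: [-0.9, 0.3, 3.1]
opening: 0.543
```

Request:
send_rows(increments=[[[0,0,1.5,0],[0,0,0,0]]])

```text
time_s: 12.25
eef_pos: [0.52, -0.0386, 0.0046]
ee_rot: [-1.281, 2.862, -0.016]
force: [-1.7, -0.0, 3.8]
opening: 0.542
```

Request:
send_rows(increments=[[[0,0,0,0],[0,0,0,0],[0,0,0,0],[0,0,0,0]]], fingers=-0.4)

```text
time_s: 12.65
eef_pos: [0.5203, -0.0385, 0.0043]
ee_rot: [-1.28, 2.862, -0.017]
force: [0.3, -0.3, 0.0]
opening: 0.7
```

Run:
```python
from workcell import *
from h import *
plan(get_obs(),[.5155,-.0365,.006],-2.287,1)
cv2.imwrite("pics/w14.png",snapshot("wrist")[:,:,::-1])
```

```text
heading -2.3002 delta [-4.8  2.   1.7] turn -0.013 time 12.65 F [ 0.26 -0.27  0.01] open 0.7 tilt [ 0.0103 -0.007  -0.9999]
[1.6, 4.9, -1.7, np.float64(-0.013)]
```

View pics/w14.png

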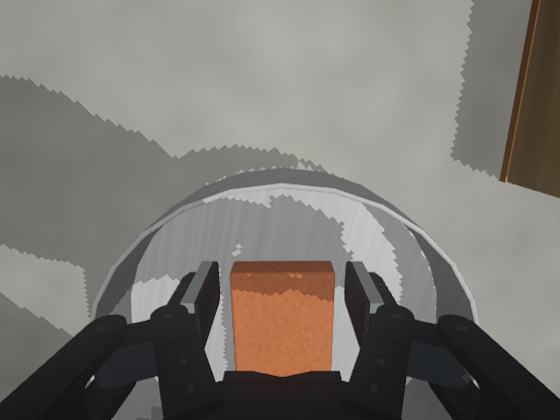

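Released, clear on both sides. Retreat straight up, then aside for a check.

Request:
send_rows(increments=[[[0,0,-10,0],[0,0,-20,0],[0,0,-30,0],[0,0,-40,0],[0,0,-40,0],[0,-30,-20,0],[0,0,0,0]]])

```text
time_s: 13.4
eef_pos: [0.5405, -0.0573, 0.1743]
ee_rot: [-1.283, 2.861, -0.016]
force: [0.5, -0.9, -0.8]
opening: 0.697
```

Request:
send_rows(increments=[[[30,-20,0,0],[45,-20,0,0],[45,-20,0,0],[45,0,0,0],[0,0,0,0],[0,0,0,0]]])

```text
time_s: 14.0
eef_pos: [0.4734, -0.2233, 0.1769]
ee_rot: [-1.286, 2.855, -0.016]
force: [0.5, 0.4, 0.1]
opening: 0.697
```

Run:
```python
from workcell import *
from h import *
o=get_obs();print(o['time_s'],o['eef_pos'],o['force'])
zoom(snapshot("side"),220,150,360,290,"pics/s15.png",4)
zoom(snapshot("top"),210,190,390,290,"pics/t15.png",4)
```

```text
14.0 [ 0.47341426 -0.22328468  0.17688444] [0.45126588 0.4013593  0.12797391]
```

View pics/s15.png

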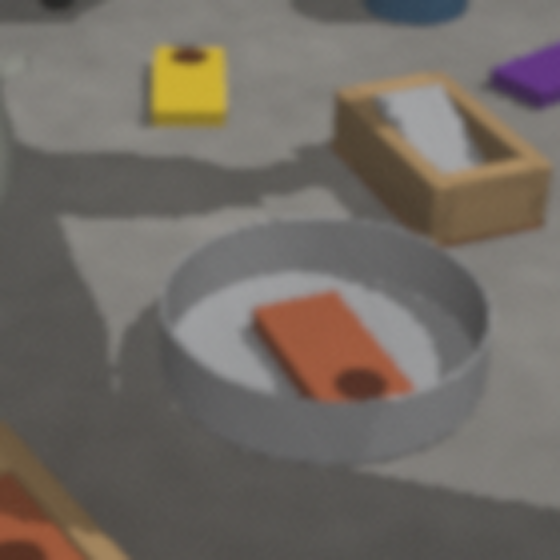

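View pics/t15.png

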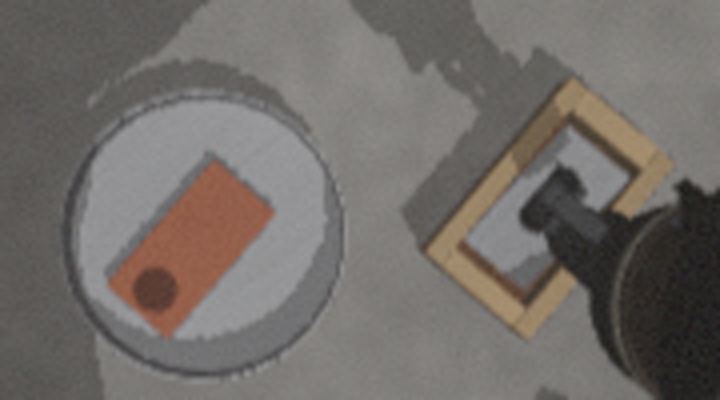

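Run:
```python
from workcell import *
from h import *
c=get_calibration("top");cs=get_calibration("side")
f=lambda L,s=4,o=(210,190):(np.array(L,float)+.5)/s-.5+np.array(o)
W=p2w(c,f([(216,158),(275,212),(167,337),(107,284)]),.017)
print(W.mean(0),np.linalg.norm(W-np.roll(W,1,0),axis=1))
```

```text
[ 0.49036451 -0.01100358  0.017     ] [0.09581086 0.04637612 0.09459302 0.04606973]
```

Run:
```python
from workcell import *
print(hand_in())
```

```text
the job is handed in; nothing more can be done
None
```

The longer bar is lying in the tin, thumb mark up, and the job is handed in; the handed-in call gives no verdict.

**What I did**
- I pressed the thumb-marked end down with the shut fingers until the rocker reached its stop. The far end tipped up and stayed up.
- I gripped the raised end across its 48 mm width and lifted the bar straight out.
- I lowered its thumb end onto the tin floor, let it pivot nearly level in the pads, and released it with an estimated 1–2 mm left to settle.
- The last clock reading before handing in was about 14 s of the 48 s.

**What the last checks showed**
- **Bar position:** it lies about 12 mm off the tin's centre (limit 35 mm). It looks level: its length measures 95 mm in the top view, close to the true 96 mm.
- **Tin and docks:** in the top view the tin rim is at the same pixels as at the start. I never went near the shorter bar, but I did not measure its position at the end.
- **Robot:** at hand-in the gripper was clear of everything and the force readings were near zero.

**What disagreed or ran high**
- The side camera put the dock about 9 mm off in y from the top and wrist views. I used the top and wrist views, and the grasp confirmed them.
- Pressing against the rocker stop reached about 41 N vertically, through the fingertips only. The 40 N limit is for the arm and the gripper's body; the wrist limit is 120 N.

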